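Pin the drawbar tongue and lock the linchpin

ROBOT

A 6-joint arm with a two-finger parallel gripper is mounted at the origin on a cart in front of the work surface, level with it; the furniture and walls round the work are solid. World frame = base frame: x ahead of the robot, y to its left, z up, the work surface at z = 0. Lengths are in mm, angles in degrees, forces in N, time in s.
With the tool pointing down it reaches from about 300 to 850 mm from the base axis. Payload 4.2 kg.
Tool frame: the origin (TCP) lies midway between the tips of the shut fingers; the grasp point (between the pads) lies 19 mm behind it (env.grasp_offset is the distance from the TCP to the grasp point, in mm); z points along the fingers, y is the line along which they close (so a half turn about z gives the same grasp; the last joint's range is limited). The gripper opens to 91 mm and grips with 3 to 60 N. Pads are 32 mm wide; open, the fingers measure 118 mm over their backs; the gripper's body (76 mm by 178 mm) begins 60 mm behind the grasp point.
Start: joints at [71.219, 18.312, 89.639, -0, 72.044, -1.146], TCP at [174.206, 547.992, 213.976] pointing down, gripper open.
Joint ranges: [-177.97, 177.97], [-48.28, 115.42], [12.27, 149.76], [-77.06, 257.06], [2.81, 150.46], [-146.56, 146.56]. Speed limits (degrees/s): [147.25, 147.25, 180, 180, 180, 180].

INTERFACE

Orientations are given as [roll, pitch, yaw] about the fixed x, y, z axes, in that order (R = Rz(yaw) Ry(pitch) Rx(roll)).
In Python, from workcell import env, optics gives the robot as it stands. The module is installed in compiled form; this text tells all that it offers.
- The arm moves only by the tool send_rows, never from a script. Its argument "targets" is a list that holds one entry, the list of rows, each a list of 7 numbers: the turn, a rotation vector about the world's x, y, z scaled (see below), then the shift along the world's x, y, z scaled (see below), then the closure, from -1 (fully open) to 1 (shut). In form: [[[rx, ry, rz, x, y, z, gripper], ...]]. A call has 1 to 12 rows; each row shifts and turns the commanded pose from where the row before left it; what a row does not reach is not made up. The controller multiplies each number of a shift by 0.2 m and each number of a turn by pi/2 rad. A row lasts 1/10 s, in which the tool goes at most 50 mm and 8.59 degrees, less where a joint would pass 70% of its speed; a pose out of reach is approached as far as the arm can. A call with a number of a shift or a turn outside -1 to 1 is refused whole. A call with a gripper value outside its range is refused whole. The fingers move at their own pace and stop on an object; "grip_force" is the grip in N (left out, the last holds). Time passes only in rows, so rows that do not move let the fingers close. It gives the time, the measured TCP pose, the force, the opening and the grip force at its end, in the units of the state.
- env.state(): the state, without advancing time (a new reading comes with each control period).
- optics.grab_frame(name): name is "side" or "top"; returns (picture, depth): 400x640x3 uint8, red, green, blue; 400x640 float32, mm along the optical axis (not along the pixel's ray), 0 where there is no reading.
- optics.camera_info(name): a dict with "camera_matrix" (3x3 intrinsics, pixels), "R" (3x3) and "t" (3): a world point X has camera coordinates R X + t. Camera axes: x right, y down, z forward; pixel columns grow to the right and rows downward; lengths in mm; the calibration is good to about 2 mm. A picture is of the moment at which its call begins. camera_info takes no time and is no camera call.
- env.job_done(): hands the job in; it is judged then, once.
Trained networks look in the newest picture that a camera, given by its name, has taken for a name from the list of things; names that differ only in an ending like _2 or _b are one class to them, and where a whole thing is asked for, a point or a joint stands for the part that bears it (a point fixed in the world has none). Each returns a list of dicts, best first, with "conf" (0 to 1); they miss things now and then, are a little off and sometimes report something else, mostly with a low value. They report only what shows in the picture. A call takes as long as a camera call. They do not tell look-alikes from the thing itself.
- optics.silhouettes(camera, name): "mask" (400x640 bool, what is visible of it) and "at" ([column, row] in pixels, amid what is visible of it).
- optics.place_of(camera, name): "at" ([column, row] in pixels: a listed point, or the origin of a listed thing).
The state is a dict: "time_s": time; "qpos": joint angles; "qvel": joint speeds; "effort": joint torques, N m; "ee_pos": TCP position; "ee_rot": TCP orientation; "force": force on the tool from outside, world axes, zero at the start; "torque": the same for the moment, N m; "gripper_width": finger opening in mm; "gripper_force": force on a finger pad.
Only numpy, scipy, OpenCV 4.12 (cv2) and the standard library are available. Lean on these libraries where they do the work, as an engineer would, in place of code of your own. Each camera call takes 0.05 s, during which the arm holds its last target. There are 200 camera calls.

TASK

Take the linchpin out of its wooden stand and push it down fully home through the hole in the steel tongue of the red hitch bracket, with its open ring pointing out past the free end of the tongue; feel for the hole gently, the tongue may have slid in its sleeve. Then swing the sprung ring down over the end of the tongue until it snaps over and locks under the tongue at the pin's tip, and let go. Never press the pin hard on the bracket, and leave the glue bottle, the small brown carton and the white dish where they are.

Things in the scene. Friction and masses are not known exactly. Their poses are not given: they have to be found in the camera images.
- linchpin: Loose upright steel linchpin, about 130 g, standing in pin_stand with its collar on the stand's top. Origin: on the pin axis at the underside of the collar (seat face), z up. Shank 10 mm in diameter, 55 mm long below the origin. Collar 20 mm in diameter, 5 mm thick. The open ring points along +x; its hinge axis is y, crossing the pin axis at z = 9 mm.
- pin_head (a point): Grasp point on the pin axis, 29 mm above the linchpin's origin: middle of the free upper part of its square head. The head is 16 x 16 mm, faces square to the linchpin's x and y, from z = 5 to 40 mm over the origin; the open ring lies below z = 12 mm, so fingertips must stay above it.
- pin_tip (a point): Lower end of the pin, 55 mm below the linchpin's origin. Its flat end has a small chamfer: 8.8 mm in diameter at the very end, 10 mm from 1.5 mm up.
- ring (a joint): Angle of the brass ring's hinge in the pin head: 0 = open, level, along the pin's +x; 1.45 rad = locked, hanging beside the pin tip. An over-centre spring drives it to the nearer end from the dead point at 0.7 rad: 0.14 N m at the open stop (2.5 N at the ring's far end), zero at the dead point; past it the ring snaps to locked by itself.
- ring_end (a point): Middle of the ring's far end (centre of the wire), 58 mm from the hinge axis. The ring is a rounded loop of 6 mm round wire, 47 mm wide over wire centres, open in the middle.
- pin_stand: Fixed wooden block 75 x 75 x 62 mm high with a 12.5 mm vertical through hole in its middle where the linchpin stands. Origin: centre of the underside.
- bracket: Fixed red steel hitch bracket. Origin: on the bench under the outer face of its sleeve, midway across; z up, +x the way the tongue's free end points. Base plate x = -82 to 10 mm, y = -48 to 48 mm, 10 mm high; sleeve x = -40 to 0 mm, 44 mm wide, up to z = 93 mm. The pin may press on the bracket and its tongue with at most 40 N.
- tongue_ref (a point): Fixed on the bracket at x = 30, y = 0, z = 85 mm: the hole's mouth if the tongue were pushed fully in. The tongue is a level bar 24 x 24 mm, flat top at this height, with a 12 mm vertical through hole 22 mm from its free end. It is pulled out by an unmeasured 0 to 28 mm along the bracket's +x (this point does not follow) and resists being slid with 60 N.
- glue_bottle: Slim glue bottle with a red tip, 43 mm in diameter, 204 mm high, standing; bystander. Origin: centre of the underside.
- kraft_box: Small brown carton 52 x 88 x 22 mm, bystander. Origin: centre of the underside.
- parts_dish: Round white dish with small parts, 126 mm in diameter, 33 mm high, bystander. Origin: centre of the underside.
Not all that is in view belongs to the job. Of the things that look like the bracket, the largest one is meant.

How it is judged:
By the outcome, as a careful person would: the job done as asked, in the order asked, and still so for the second after the job is handed in, with the robot touching nothing.
It also fails if it takes over 67 s, if anything falls off the work surface, if the arm or the gripper's body presses on something with over 40 N, if the wrist force passes 120 N, or if a joint passes its speed limit or range.

## Working session

There is one attempt and no reset: what is moved stays moved. The work goes in short steps, Python scripts to look and compute and a tool call to move; the robot and the scene stay as the last step left them, time stands still between calls to the robot, and variables do not carry over. Pictures are saved under pics/ and viewed, at most 10 in all, crops included, and the job is handed in when it is done.

Besides the shell and the picture viewer there is one more tool, called after "Emit:" as a command line: name --argument value ..., lists and objects as JSON in quotes. send_rows: Moves the arm, as the interface text tells. Its arguments: {"type":"object","properties":{"targets":{"type":"array"},"grip_force":{"type":"number"}},"required":["targets"]}

```bash
mkdir -p pics
cat > h.py <<'E'
import numpy as np, cv2
from workcell import env, optics
def ray(cam,uv):
    c=optics.camera_info(cam);K=np.array(c["camera_matrix"]);R=np.array(c["R"]);t=np.array(c["t"])
    return -R.T@t, R.T@np.linalg.solve(K,[uv[0],uv[1],1.])
def at_z(cam,uv,z):
    o,d=ray(cam,uv);return o+d*(z-o[2])/d[2]
def cloud(cam,D):
    c=optics.camera_info(cam);K=np.array(c["camera_matrix"]);R=np.array(c["R"]);t=np.array(c["t"])
    v,u=np.mgrid[:400,:640];P=np.stack([(u-K[0,2])/K[0,0]*D,(v-K[1,2])/K[1,1]*D,D],-1)
    return (P-t)@R
def proj(cam,X):
    c=optics.camera_info(cam);p=np.array(c["camera_matrix"])@(np.array(c["R"])@np.array(X)+np.array(c["t"]));return p[:2]/p[2]
E
python3 - <<'E'
from h import *
np.set_printoptions(precision=1,suppress=True)
for cam in("top","side"):
    I,D=optics.grab_frame(cam);cv2.imwrite(f"pics/{cam}0.png",I[:,:,::-1]);np.save(cam+"0.npy",D);
    c=optics.camera_info(cam);print(cam,-np.array(c["R"]).T@c["t"],np.array(c["camera_matrix"])[0])
    P=cloud(cam,D)
    for n in("linchpin","pin_head","ring_end","pin_stand","bracket","tongue_ref","glue_bottle","kraft_box","parts_dish"):
        for d in optics.place_of(cam,n)[:3]:
            u,v=np.array(d["at"]);ui,vi=int(round(u)),int(round(v))
            print(n,round(d["conf"],2),np.array(d["at"]),P[min(vi,399),min(ui,639)] )
print(env.state())
E
```

```text
top [499.5 198.5 951.9] [411.1   0.  318.4]
linchpin 0.82 [233.7 233.2] [482.6 375.4 102.1]
pin_head 0.55 [231.9 227.1] [494.9 379.9 100.8]
ring_end 0.51 [220.5 256.9] [425.4 428.7  -2.2]
pin_stand 0.66 [239.1 231.5] [484.2 370.2  76.3]
bracket 0.93 [368.9 216.4] [517.7  96.   94.2]
bracket 0.84 [405.8 294. ] [352.8  15.7  67.7]
bracket 0.75 [310.2 273. ] [397.  219.4  68.2]
tongue_ref 0.96 [313.  287.2] [357.3 214.2  -0.4]
tongue_ref 0.74 [414.2 309.8] [317.8  -2.5  59.7]
tongue_ref 0.58 [374.  233.3] [480.5  73.7   1.3]
glue_bottle 0.9 [320.2 119.6] [726.5 197.9  71.8]
glue_bottle 0.58 [242.3 228. ] [492.6 366.6  62. ]
kraft_box 0.96 [280.5 146.3] [679.4 289.5  21. ]
parts_dish 0.8 [412.4 119.1] [742.2 -13.7  19.1]
side [ 199.6 -939.3  789.4] [513.9   0.  331.9]
linchpin 0.7 [295.4 197.8] [482.5 342.5  29.1]
linchpin 0.46 [294.7 179.8] [491.9 377.7  69.7]
pin_head 0.66 [296.5 172.1] [536.9 561.8  -1.1]
ring_end 0.56 [276.  178.5] [457.8 503.2  17.3]
pin_stand 0.9 [295.8 200.2] [486.  345.2  20.2]
bracket 0.74 [267.1 233.4] [375.5 223.9   1.7]
bracket 0.73 [270.7 289.3] [ 285.8 -373.4  310.1]
bracket 0.56 [330.9 258.6] [ 375.2 -371.3  343.3]
tongue_ref 0.9 [318.3 229.9] [480.2  79.8  85. ]
tongue_ref 0.73 [259.4 266.8] [319.5   7.9  58.1]
tongue_ref 0.64 [262.7 216.3] [366.8 217.6  61.8]
glue_bottle 0.72 [397.5 219.3] [741.  176.5  12.8]
kraft_box 0.87 [360.7 203. ] [ 199.6 -939.3  789.4]
parts_dish 0.68 [428.1 259.6] [734.9 -26.3  17.1]
{'time_s': 1.0, 'qpos': array([71.2, 18.3, 89.6, -0. , 72. , -1.1]), 'qvel': array([ 0.1,  0. ,  0.1, -0. ,  0. ,  0. ]), 'effort': array([ -0. , -41.2, -23.2,   0.1,   0. ,   0. ]), 'ee_pos': array([174.2, 548. , 214. ]), 'ee_rot': array([180. ,   0. , 162.4]), 'force': array([ 0.3, -0.1, -0.5]), 'torque': array([-0.,  0., -0.]), 'gripper_force': 0.0, 'gripper_width': 90.82501996321561}
```

```bash
python3 -c "
import cv2,numpy as np
a=cv2.imread('pics/top0.png');b=cv2.imread('pics/side0.png')
cv2.imwrite('pics/both.png',cv2.resize(np.vstack([a,b]),(480,600)))"
```

```text
(no output)
```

View pics/top0.png

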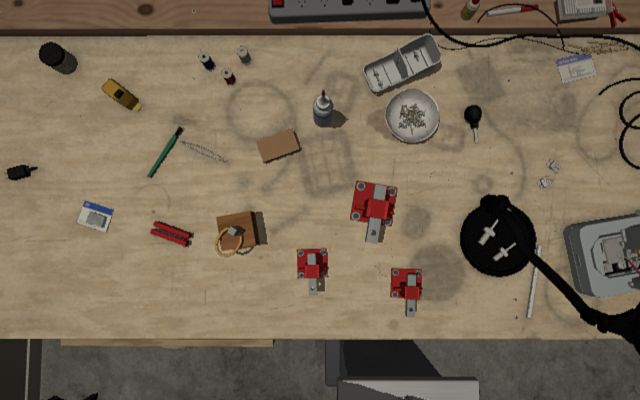

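View pics/side0.png

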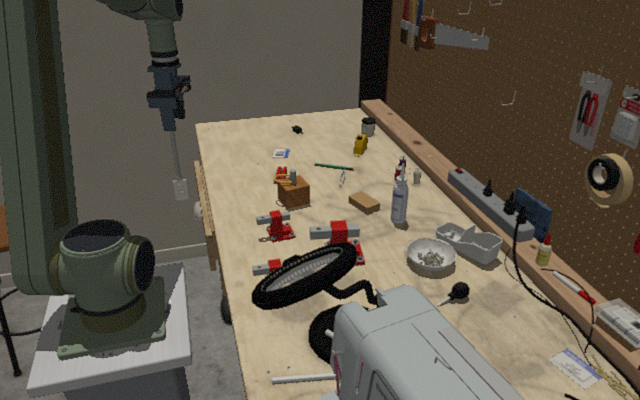

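The top view shows the linchpin in its stand at (235,232), with its ring pointing down-left to about (222,250). The largest bracket is at (375,205), its tongue pointing down to about (374,240). The smaller brackets at (312,270) and (406,290) are decoys. The side view shows the stand at (293,190) and the big bracket at (335,235), behind the black lamp.

Run:
```python
from h import *
np.set_printoptions(precision=1,suppress=True)
D=np.load("top0.npy");P=cloud("top",D);I=cv2.imread("pics/top0.png")
def rect(m,name):
    Q=P[m][:,:2].astype(np.float32);print(name,len(Q),Q.mean(0),cv2.minAreaRect(Q),"z",np.median(P[m][:,2]))
R=np.zeros((400,640),bool);R[175:255,340:410]=1
hsv=cv2.cvtColor(I,cv2.COLOR_BGR2HSV);red=((hsv[...,0]<10)|(hsv[...,0]>170))&(hsv[...,1]>150)
rect(R&~red&(abs(P[...,2]-85)<5),"tongue")
rect(R&red&(abs(P[...,2]-94)<4),"sleeve top")
rect(R&red&(abs(P[...,2]-10)<4),"base")
S=np.zeros((400,640),bool);S[205:262,205:265]=1
rect(S&(abs(P[...,2]-62)<3),"stand top")
rect(S&(P[...,2]>95),"head")
m=S&(abs(P[...,2]-73)<6);rect(m,"ring?")
a=cv2.resize(I[205:265,205:265],(400,400),interpolation=cv2.INTER_CUBIC);b=cv2.resize(I[180:250,340:410],(400,400),interpolation=cv2.INTER_CUBIC)
cv2.imwrite("pics/crop1.png",np.hstack([a,b]))
```

```text
tongue 443 [518.3  81.1] ((522.3870849609375, 81.08175659179688), (26.014188766479492, 123.7509994506836), 80.12798309326172) z 85.36920377011539
sleeve top 379 [533.3  78.3] ((532.9479370117188, 78.25639343261719), (43.63681411743164, 38.98454284667969), 79.57522583007812) z 93.18766645357428
base 543 [557.2  84.9] ((549.3225708007812, 75.8260498046875), (94.89954376220703, 89.62479400634766), 80.14046478271484) z 10.359529105652438
stand top 985 [487.1 379.3] ((486.29779052734375, 380.3653259277344), (74.92298126220703, 75.67030334472656), 9.989038467407227) z 62.234826431134266
head 76 [488.2 353.3] ((487.8142395019531, 293.9209899902344), (18.653289794921875, 191.34176635742188), 1.3944511413574219) z 102.8803566486823
ring? 203 [460.  394.9] ((464.505126953125, 393.3982238769531), (52.851654052734375, 67.26747131347656), 45.43648910522461) z 74.0156230111531
```

View pics/crop1.png

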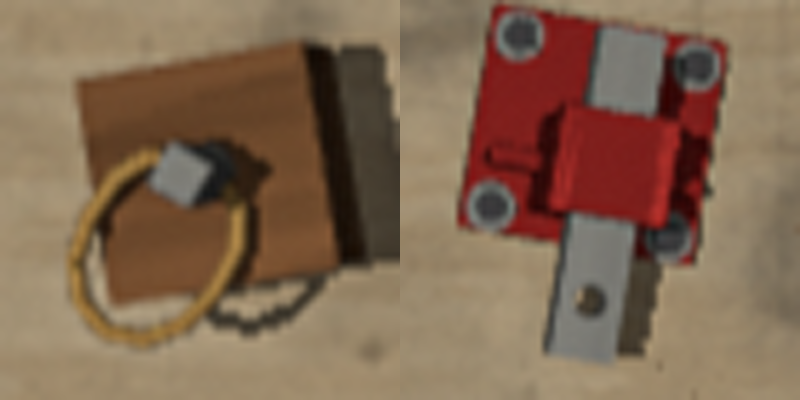

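Run:
```python
from h import *
np.set_printoptions(precision=1,suppress=True)
D=np.load("top0.npy");P=cloud("top",D);I=cv2.imread("pics/top0.png");hsv=cv2.cvtColor(I,cv2.COLOR_BGR2HSV)
V,U=np.mgrid[:400,:640]
# hole: dark-ish pixels in the tongue
m=(abs(P[...,2]-85)<5)&(V>205)&(V<250)&(U>355)&(U<395)
Q=P[m];print("tongue free part",cv2.minAreaRect(Q[:,:2].astype(np.float32)),len(Q))
g=cv2.cvtColor(I,cv2.COLOR_BGR2GRAY);h=(V>226)&(V<239)&(U>368)&(U<379)
print(g[226:240,366:381]);w=np.clip(130-g.astype(float),0,None)*h
c=(w*U).sum()/w.sum(),(w*V).sum()/w.sum();print("hole",c,at_z("top",c,85),at_z("top",c,80))
# head
m=(abs(P[...,2]-102)<4)&(V>220)&(V<245)&(U>220)&(U<245);Q=P[m]
print("head",len(Q),Q.mean(0),cv2.minAreaRect(Q[:,:2].astype(np.float32)),np.c_[U[m],V[m]].mean(0))
print("head pix@102",at_z("top",np.c_[U[m],V[m]].mean(0),102))
y=(hsv[...,0]>15)&(hsv[...,0]<30)&(hsv[...,1]>110)&(V>222)&(V<260)&(U>210)&(U<245)&(P[...,2]>64)&(P[...,2]<80)
uv=np.c_[U[y],V[y]];X=np.array([at_z("top",p,72) for p in uv]);print(len(X));e=cv2.fitEllipse(X[:,:2].astype(np.float32));print("ring",e,X.mean(0))
st=(abs(P[...,2]-62)<3)&(V>205)&(V<262)&(U>205)&(U<265)
o=np.zeros_like(g);
# side camera too
Ds=np.load("side0.npy");Ps=cloud("side",Ds)
m=(abs(Ps[...,2]-98)<6)&(abs(Ps[...,0]-487)<30)&(abs(Ps[...,1]-381)<30);print("side head",m.sum(),Ps[m].mean(0),Ps[m][:,2].max())
m=(abs(Ps[...,2]-85)<2.5)&(abs(Ps[...,0]-480)<60)&(abs(Ps[...,1]-80)<30);print("side tongue",m.sum(),cv2.minAreaRect(Ps[m][:,:2].astype(np.float32)))
```

```text
tongue free part ((499.4918518066406, 88.31536865234375), (32.687992095947266, 76.4692611694336), 85.36784362792969) 287
[[138  86  73 123 125 125 126 123 122 121 119 118 120 120  81]
 [135  75  88 124 126 126 126 124 122 120 119 118 121 120  75]
 [136  71 105 125 125 126 126 123 123 121 118 119 121 113  67]
 [127  65 114 125 125 122 112 103 110 118 119 119 120 106  64]
 [114  65 122 125 121 121  81  63  78 101 120 121 120  99  62]
 [104  69 123 124 118 132  69  56  55  73 115 120 120  86  61]
 [ 84  74 123 127 123 116  66  62  56  58 106 122 119  77  61]
 [ 76  88 125 126 118  71  60  63  53  59 108 123 120  75  63]
 [ 72 105 126 125 112  79  64  56  51  79 117 123 114  68  64]
 [ 64 113 125 127 124 109  92  86  89 107 121 121 106  64  61]
 [ 65 122 126 125 126 124 119 118 121 120 120 120  98  62  60]
 [ 70 123 126 126 126 124 124 122 121 119 119 119  85  61  61]
 [ 75 122 126 124 124 123 122 121 119 119 120 120  77  60  62]
 [ 88 124 125 125 126 123 122 121 118 118 120 119  70  60  60]]
hole (np.float64(373.803937007874), np.float64(232.68858267716536)) [482.8  85.1  85. ] [482.7  84.4  80. ]
head 60 [486.1 379.8 102.5] ((486.097412109375, 380.1143798828125), (16.002723693847656, 15.429096221923828), 59.561012268066406) [231.9 231.3]
head pix@102 [486.1 379.9 102. ]
173
ring ((464.0352783203125, 393.8575744628906), (47.722450256347656, 62.35267639160156), 59.45835494995117) [460.5 396.2  72. ]
side head 33 [484.2 376.9  98.1] 103.71405852604525
side tongue 144 ((500.423583984375, 79.64506530761719), (35.9742317199707, 85.58636474609375), 69.6357650756836)
```

Emit:
send_rows --targets '[[[0,0,-0.0183,0.195,-0.105,-0.0525,-1],[0,0,-0.0183,0.195,-0.105,-0.0525,-1],[0,0,-0.0183,0.195,-0.105,-0.0525,-1],[0,0,-0.0183,0.195,-0.105,-0.0525,-1],[0,0,-0.0183,0.195,-0.105,-0.0525,-1],[0,0,-0.0183,0.195,-0.105,-0.0525,-1],[0,0,-0.0183,0.195,-0.105,-0.0525,-1],[0,0,-0.0183,0.195,-0.105,-0.0525,-1],[0,0,0,0,0,0,-0.6],[0,0,0,0,0,0,-0.6]]]' --grip_force 40

```text
time_s: 2.0
ee_pos: [486.6, 379.3, 129.4]
ee_rot: [-180.0, -0.1, 149.1]
force: [-0.7, 0.9, 0.1]
gripper_width: 78.4
gripper_force: 0.0
```

Run:
```python
from h import *
I,D=optics.grab_frame("side");c=I[90:220,230:370,::-1];cv2.imwrite("pics/s1.png",cv2.resize(c,None,fx=4,fy=4,interpolation=cv2.INTER_CUBIC))
print(proj("side",env.state()["ee_pos"]))
```

```text
[292.29539449 161.59392065]
```

View pics/s1.png

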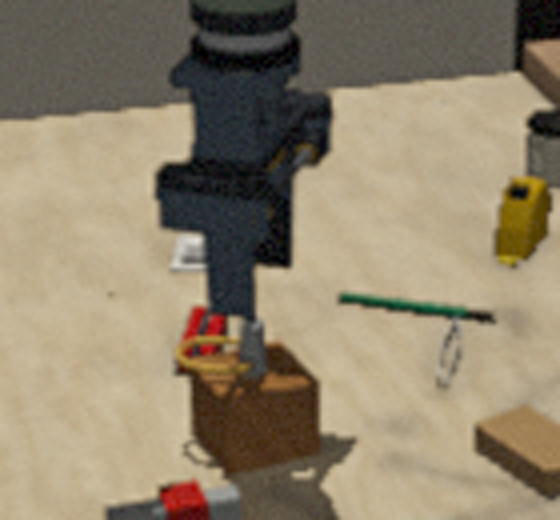

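The picture shows the open fingers in front of and behind the pin head. The head is at about (250,325) in the crop and the midpoint between the fingers lines up with it.

Emit:
send_rows --targets '[[[0,0,0,0,0,-0.1,-0.6],[0,0,0,0,0,-0.1,-0.6],[0,0,0,0,0,-0.06,0],[0,0,0,0,0,0,1],[0,0,0,0,0,0,1],[0,0,0,0,0,0,1],[0,0,0,0,0,0,1],[0,0,0,0,0,0,1]]]' --grip_force 40

```text
time_s: 2.85
ee_pos: [486.5, 380.2, 78.7]
ee_rot: [179.9, 0.0, 149.2]
force: [-0.3, -0.3, 0.7]
gripper_width: 28.1
gripper_force: 0.0
```

Emit:
send_rows --targets '[[[0,0,0,0,0,0,1],[0,0,0,0,0,0,1],[0,0,0,0,0,0,1]]]'

```text
time_s: 3.15
ee_pos: [486.4, 380.1, 78.2]
ee_rot: [180.0, 0.0, 149.2]
force: [0.2, 0.0, 2.2]
gripper_width: 15.5
gripper_force: 40.0
```

Emit:
send_rows --targets '[[[0,0,0,0,0,0.15,1],[0,0,0,0,0,0.15,1],[0,0,0,0,0,0.15,1],[0,0,0.0289,-0.0021,-0.1838,0,1],[0,0,0.0289,-0.0021,-0.1838,0,1],[0,0,0.0289,-0.0021,-0.1838,0,1],[0,0,0.0289,-0.0021,-0.1838,0,1],[0,0,0.0289,-0.0021,-0.1838,0,1],[0,0,0.0289,-0.0021,-0.1838,0,1],[0,0,0.0289,-0.0021,-0.1838,0,1],[0,0,0.0289,-0.0021,-0.1838,0,1],[0,0,0,0,0,0,1]]]'

```text
time_s: 4.35
ee_pos: [482.1, 82.4, 167.8]
ee_rot: [-179.9, -0.1, 169.8]
force: [0.6, 0.6, -1.3]
gripper_width: 15.4
gripper_force: 40.0
```

Run:
```python
from h import *
I,D=optics.grab_frame("side");T,DT=optics.grab_frame("top")
a=cv2.resize(I[150:280,270:390,::-1],(480,520),interpolation=cv2.INTER_CUBIC);b=cv2.resize(T[195:260,345:385,::-1],(320,520),interpolation=cv2.INTER_CUBIC)
cv2.imwrite("pics/s2.png",np.hstack([a,b]))
s=env.state();print(s["time_s"],s["ee_pos"],s["ee_rot"],s["force"],proj("side",s["ee_pos"]+[0,0,-71]),proj("side",[483,86.2,85]))
print([ (o["conf"],o["at"],proj("side",s["ee_pos"]-np.array([0,0,71]))) for o in optics.place_of("side","pin_tip")[:2]])
```

```text
4.45 [482.70669459  85.45746976 167.90641604] [ 1.79968950e+02 -2.10057901e-02  1.69855295e+02] [ 0.78950574  1.43788621 -1.16048155] [318.37212242 224.57645588] [318.41449099 228.42959459]
[(0.59, [318.7, 228.9], array([318.37212242, 224.57645588]))]
```

View pics/s2.png

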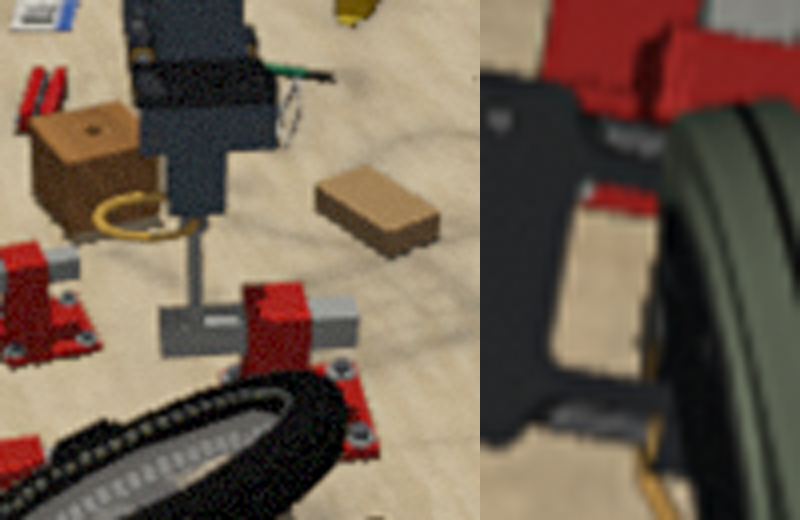

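The side view shows the pin upright with its tip at crop (195,304), just above the tongue and towards its free end. The ring points left, past the free end.

Emit:
send_rows --targets '[[[0,0,0,0,0.003,-0.03,1],[0,0,0,0,0,-0.02,1],[0,0,0,0,0,0,1],[0,0,0,0,0,-0.005,1],[0,0,0,0,0,-0.005,1],[0,0,0,0,0,-0.005,1],[0,0,0,0,0,0,1]]]'

```text
time_s: 5.2
ee_pos: [482.8, 86.5, 154.9]
ee_rot: [180.0, -0.0, 170.0]
force: [-0.8, 0.5, -1.6]
gripper_width: 15.9
gripper_force: 40.0
```

Emit:
send_rows --targets '[[[0,0,0,0,0,-0.005,1],[0,0,0,0,0,-0.005,1],[0,0,0,0,0,0,1]]]'

```text
time_s: 5.5
ee_pos: [482.7, 86.4, 152.9]
ee_rot: [180.0, -0.0, 170.0]
force: [-0.8, 0.2, -0.8]
gripper_width: 15.7
gripper_force: 40.0
```

Emit:
send_rows --targets '[[[0,0,0,0,0,-0.005,1],[0,0,0,0,0,-0.005,1],[0,0,0,0,0,-0.005,1],[0,0,0,0,0,0,1]]]'

```text
time_s: 5.9
ee_pos: [482.7, 86.5, 149.8]
ee_rot: [-180.0, -0.0, 170.0]
force: [0.1, 0.6, -1.3]
gripper_width: 15.5
gripper_force: 40.0
```

Emit:
send_rows --targets '[[[0,0,0,0,0,-0.015,1],[0,0,0,0,0,-0.015,1],[0,0,0,0,0,-0.015,1],[0,0,0,0,0,-0.015,1],[0,0,0,0,0,0,1]]]'

```text
time_s: 6.4
ee_pos: [482.6, 86.5, 137.4]
ee_rot: [-180.0, -0.0, 170.0]
force: [0.6, 0.1, -0.7]
gripper_width: 15.1
gripper_force: 40.0
```

Emit:
send_rows --targets '[[[0,0,0,0,0,-0.015,1],[0,0,0,0,0,-0.015,1],[0,0,0,0,0,-0.015,1],[0,0,0,0,0,-0.015,1],[0,0,0,0,0,-0.015,1],[0,0,0,0,0,-0.015,1],[0,0,0,0,0,-0.015,1],[0,0,0,0,0,-0.015,1],[0,0,0,0,0,-0.015,1],[0,0,0,0,0,-0.015,1],[0,0,0,0,0,0,1]]]'

```text
time_s: 7.5
ee_pos: [482.8, 86.6, 107.6]
ee_rot: [180.0, -0.0, 170.0]
force: [0.8, 0.1, -1.5]
gripper_width: 15.7
gripper_force: 40.0
```

Emit:
send_rows --targets '[[[0,0,0,0,0,-0.01,1],[0,0,0,0,0,-0.005,1],[0,0,0,0,0,-0.005,1],[0,0,0,0,0,-0.005,1],[0,0,0,0,0,-0.0025,1],[0,0,0,0,0,0,1],[0,0,0,0,0,0,1]]]'

```text
time_s: 8.2
ee_pos: [482.9, 86.6, 102.5]
ee_rot: [180.0, 0.0, 170.0]
force: [0.1, 0.4, -0.7]
gripper_width: 15.7
gripper_force: 40.0
```

Emit:
send_rows --targets '[[[0,0,0,0,0,-0.0025,1],[0,0,0,0,0,-0.0025,1],[0,0,0,0,0,0,1],[0,0,0,0,0,0,1]]]'

```text
time_s: 8.6
ee_pos: [482.9, 86.5, 101.4]
ee_rot: [180.0, 0.0, 170.0]
force: [0.6, -0.1, -1.5]
gripper_width: 15.3
gripper_force: 40.0
```

Emit:
send_rows --targets '[[[0,0,0,0,0,-0.0025,1],[0,0,0,0,0,0,1],[0,0,0,0,0,0,1]]]'

```text
time_s: 8.9
ee_pos: [482.9, 86.5, 101.2]
ee_rot: [180.0, 0.0, 170.0]
force: [-0.1, 0.8, 1.6]
gripper_width: 15.7
gripper_force: 40.0
```

Emit:
send_rows --targets '[[[0,0,0,0,0,-0.0025,1],[0,0,0,0,0,0,1],[0,0,0,0,0,0,1]]]'

```text
time_s: 9.2
ee_pos: [483.0, 86.5, 101.2]
ee_rot: [180.0, 0.0, 170.0]
force: [-1.9, -0.9, 4.7]
gripper_width: 15.9
gripper_force: 40.0
```

Contact shows at the expected height (TCP 101.2), so the pin is seated. I'll let go, lift clear and look.

Emit:
send_rows --targets '[[[0,0,0,0,0,0.0015,0.3],[0,0,0,0,0,0,0.3],[0,0,0,0,0,0,0.3],[0,0,0,0,0,0,0.3],[0,0,0,0,0,0.1,0.3],[0,0,0,0,0,0.12,0.3],[0,0,0,-0.128,0.0225,0,1],[0,0,0,-0.128,0.0225,0,1],[0,0,0,0,0,0,1],[0,0,0,0,0,0,1]]]'

```text
time_s: 10.2
ee_pos: [431.8, 95.6, 145.0]
ee_rot: [180.0, 0.1, 170.0]
force: [1.1, 0.4, -0.7]
gripper_width: 2.6
gripper_force: 0.0
```

Run:
```python
from h import *
np.set_printoptions(precision=1,suppress=True)
I,D=optics.grab_frame("side")
cv2.imwrite("pics/s3.png",cv2.resize(I[170:280,260:380,::-1],None,fx=5,fy=5,interpolation=cv2.INTER_CUBIC))
s=env.state();print(s["time_s"],s["ee_pos"],s["gripper_width"])
P=cloud("side",D);hsv=cv2.cvtColor(I,cv2.COLOR_RGB2HSV)
V,U=np.mgrid[:400,:640];y=(hsv[...,0]>15)&(hsv[...,0]<30)&(hsv[...,1]>130)&(abs(P[...,2]-94)<10)&(abs(P[...,0]-450)<60)&(abs(P[...,1]-90)<50)
uv=np.c_[U[y],V[y]];X=np.array([at_z("side",p,95) for p in uv])
if len(X)>6: print(len(X),X.min(0),X.max(0),cv2.fitEllipse(X[:,:2].astype(np.float32)))
```

```text
10.25 [432.4  95.6 145. ] 0.7382200334403609
64 [424.4  62.1  95. ] [480.9 113.8  95. ] ((455.0171813964844, 89.0318832397461), (48.28364944458008, 60.31511306762695), 79.6966323852539)
```

View pics/s3.png

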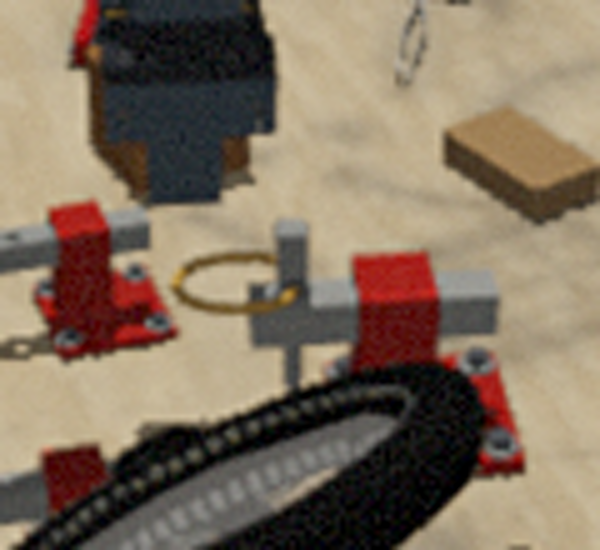

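The pin is seated with its collar on the tongue (crop 290,300). The ring is open to the left, past the free end (175–300, 285), and the shut fingers are above its far end. Now I push the ring down.

Emit:
send_rows --targets '[[[0,0,0,0,0,-0.1,1],[0,0,0,0,0,-0.1,1],[0,0,0,0,0,-0.02,1],[0,0,0,0,0,-0.02,1],[0,0,0,0,0,-0.02,1],[0,0,0,0,0,-0.02,1],[0,0,0,0,0,0,1]]]'

```text
time_s: 10.95
ee_pos: [431.8, 95.5, 88.9]
ee_rot: [180.0, 0.0, 170.0]
force: [-0.5, 0.3, 2.1]
gripper_width: 0.4
gripper_force: 1.1
```

Emit:
send_rows --targets '[[[0,0,0,0,0,-0.02,1],[0,0,0,0,0,-0.02,1],[0,0,0,0,0,-0.02,1],[0,0,0,0,0,-0.02,1],[0,0,0,0,0,-0.02,1],[0,0,0,0,0,-0.02,1],[0,0,0,0,0,-0.02,1],[0,0,0,0,0,-0.015,1],[0,0,0,0,0,0,1],[0,0,0,0,0,0,1]]]'

```text
time_s: 11.95
ee_pos: [430.4, 95.4, 57.2]
ee_rot: [-180.0, -0.2, 170.0]
force: [-0.3, 0.9, 0.1]
gripper_width: -0.1
gripper_force: 0.0
```

Run:
```python
from h import *
I,D=optics.grab_frame("side")
cv2.imwrite("pics/s4.png",cv2.resize(I[170:280,260:380,::-1],None,fx=5,fy=5,interpolation=cv2.INTER_CUBIC))
```

```text
(no output)
```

View pics/s4.png

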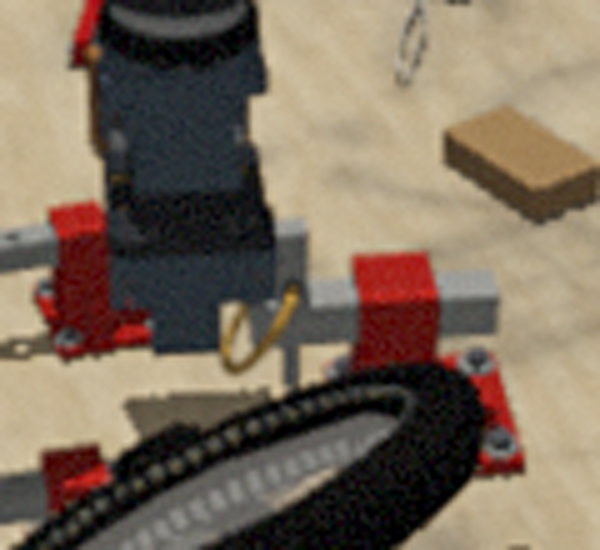

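The ring is part of the way down, with its far end at crop (235,365), and the finger force is near zero. I'll measure its angle before going on.

```bash
cat > ang.py <<'E'
from h import *
np.set_printoptions(precision=1,suppress=True)
I,D=optics.grab_frame("side");hsv=cv2.cvtColor(I,cv2.COLOR_RGB2HSV)
V,U=np.mgrid[:400,:640];y=(hsv[...,0]>13)&(hsv[...,0]<30)&(hsv[...,1]>120)&(U>295)&(U<325)&(V>215)&(V<262)
P=cloud("side",D)[y];a=np.deg2rad(170);d=P-[483,86.5,94]
L=np.c_[d[:,0]*np.cos(a)+d[:,1]*np.sin(a),-d[:,0]*np.sin(a)+d[:,1]*np.cos(a),d[:,2]]
ok=(abs(L[:,1])<32)&(np.hypot(L[:,0],L[:,2])<70);L=L[ok];r=np.hypot(L[:,0],L[:,2])
print(ok.sum(),"angle",np.round(np.arctan2(-L[:,2],L[:,0])[r>30],2));print(L[r>50])
s=env.state();print(s["time_s"],s["ee_pos"],s["force"],s["gripper_force"])
E
python3 ang.py
```

```text
41 angle [1.2 1.1 1.2 1.1 1.1 1.1 1.2 1.2 1.2]
[[ 21.9   8.4 -48.8]
 [ 22.    9.3 -51.2]
 [ 20.1  16.9 -46. ]]
12.05 [430.9  95.4  57.5] [ 0.7 -0.6  0.5] 0.0
```

Angle is about 1.15 rad, past the dead point. I'll back off outwards and up, then check again.

Emit:
send_rows --targets '[[[0,0,0,-0.05,0.01,0,1],[0,0,0,-0.05,0.01,0,1],[0,0,0,0,0,0,1],[0,0,0,0,0,0.15,1],[0,0,0,0,0,0.2,1],[0,0,0,0,0,0.2,1],[0,0,0,0,0,0.2,1],[0,0,0,0,0,0,1]]]'

```text
time_s: 12.85
ee_pos: [414.8, 100.3, 213.0]
ee_rot: [179.7, 0.6, 170.0]
force: [0.2, 0.0, 0.4]
gripper_width: 0.3
gripper_force: 0.0
```

```bash
python3 ang.py
python3 - <<'E'
from h import *
I,D=optics.grab_frame("side");T,_=optics.grab_frame("top")
a=cv2.resize(I[195:275,290:350,::-1],(420,560),interpolation=cv2.INTER_CUBIC);b=cv2.resize(T[205:255,355:389,::-1],(380,560),interpolation=cv2.INTER_CUBIC)
cv2.imwrite("pics/s5.png",np.hstack([a,b]))
E
```

```text
48 angle [1.4 1.4 1.4 1.3 1.4 1.4 1.3 1.4 1.5 1.4 1.4 1.4 1.4 1.4 1.4 1.3 1.4 1.5
 1.4]
[[  7.6 -11.8 -51.7]
 [ 10.5  -7.7 -51.7]
 [  7.9  -8.3 -52.3]
 [  7.9  -8.5 -55.5]
 [  8.3  -4.  -55.4]
 [  8.9   3.1 -53.5]]
12.9 [413.1  99.9 210.3] [-0.3  1.2  0.2] 0.0
```

View pics/s5.png

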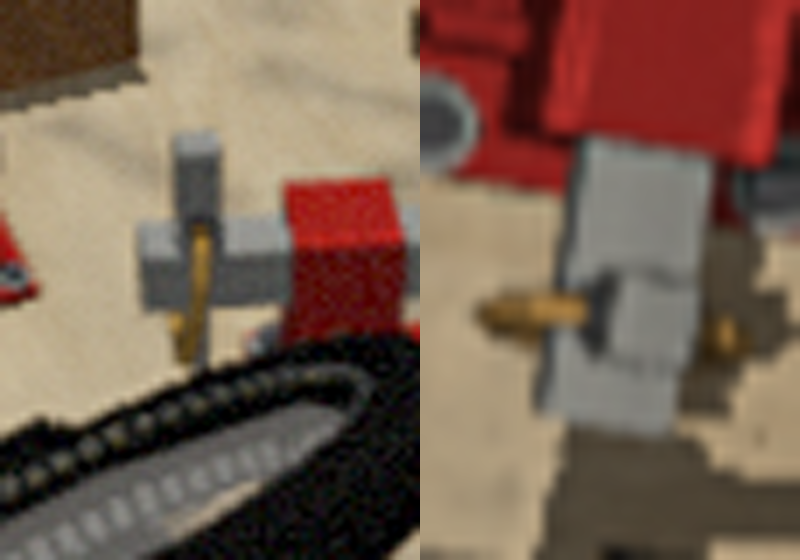

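The ring hangs locked beside the pin tip at about 1.43 rad (crop 190,340). The pin is upright and seated, and the robot is clear of everything.

```bash
python3 -c "
from workcell import env
print(env.job_done())"
```

```text
the job is handed in; nothing more can be done
None
```

The linchpin is seated fully home in the large bracket's tongue, its ring is snapped over and locked under the tongue at about 1.4 rad (1.45 is fully locked), and the job was handed in at about 13 s with the arm clear.

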